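# Build the sample stack on the loading stage

### The arm

A 6-joint arm with a two-finger parallel gripper is mounted at the origin on the work surface. World frame = base frame: x ahead of the robot, y to its left, z up, the work surface at z = 0. Lengths are in mm, angles in rad, forces in N, time in s.
With the tool pointing down it reaches from about 275 to 850 mm from the base axis. Payload 19 kg.
Tool frame: the origin (TCP) lies midway between the tips of the shut fingers; the grasp point (between the pads) lies 19 mm behind it (robot.hold_point_z is the distance from the TCP to the grasp point, in mm); y points along the fingers, x is the direction in which the jaws open and shut, and the axes are right-handed (so a half turn about y gives the same grasp; the last joint's range is limited). The gripper opens to 85 mm and grips with 20 to 120 N. Pads are 22 mm wide; open, the fingers measure 114 mm over their backs; the gripper's body (76 mm by 85 mm) begins 54 mm behind the grasp point. The pads swing forward as they close: fully open they stand 13 mm farther back than shut.
Start: joints at [1.114, 0.15, 1.437, -0, 1.554, -0.134], TCP at [182.407, 545.269, 231.267] pointing down, gripper open.
Joint ranges: [-2.8, 2.8], [-0.68, 2.1], [0.12, 2.68], [-1.39, 4.53], [0.16, 2.79], [-2.81, 2.81]. Speed limits (rad/s): [1.89, 1.89, 2.22, 3.01, 3.01, 3.01].

### API

Orientations are given as a 3x3 rotation matrix whose columns are the frame's x, y, z axes.
In Python, from station import robot gives the robot as it stands.
- The arm moves only by the shell command python3 -m crank 'ROWS' [FORCE]. ROWS is a JSON object of lists of equal length, an entry for each row: "offset": the shift along the tool's x, y, z in mm, a list of three; "yaw": the turn about the tool's y in rad; "jaw": the closure, from 0 (fully open) to 1 (shut). In form: {"offset": [[tx, ty, tz], ...], "yaw": [yaw, ...], "jaw": [jaw, ...]}. A call has 1 to 5 rows; each row shifts and turns the commanded pose from where the row before left it, along the tool's axes as they then stand; what a row does not reach is not made up. A row lasts 1/10 s, in which the tool goes at most 50 mm and 8.59 degrees, less where a joint would pass 70% of its speed; a pose out of reach is approached as far as the arm can. A call with a gripper value outside its range is refused whole. The fingers move at their own pace and stop on an object; FORCE is the grip in N (left out, the last holds). Time passes only in rows, so rows that do not move let the fingers close. It gives the time, the measured TCP pose, the force and the opening at its end, in the units of the state.
- robot.get_state(): the state, without advancing time (a new reading comes with each control period).
- robot.camera(name): name is "scene" or "top" or "wrist"; returns the picture (420x560x3 uint8, red, green, blue); there is no depth.
- robot.get_calibration(name): a dict with "vertical_fov" (degrees; the focal length in pixels is half the picture's height over the tangent of half this angle, whatever the lens; pixels are square), "cx", "cy" (the principal point, pixels), "R" (3x3) and "t" (3): a world point X has camera coordinates R X + t. Camera axes: x right, y down, z forward; pixel columns grow to the right and rows downward; lengths in mm; the calibration is good to about 2 mm. The wrist camera is an equidistant fisheye: a pixel r from the principal point sees the ray r / f radians off the axis. A picture is of the moment at which its call begins: read the wrist's pose just before it. get_calibration takes no time and is no camera call; for the wrist camera it gives the pose at the moment of the call.
- robot.sign_off(): hands the job in, once; it reports no verdict.
The state is a dict: "t": time; "qpos": joint angles; "qvel": joint speeds; "joint_torque": joint torques, N m; "position": TCP position; "ee_rot": TCP orientation; "wrist_force": force on the tool from outside, world axes, zero at the start; "ft_torque": the same for the moment, N m; "finger_gap": opening from 0.0 (shut) to 1.0 (fully open).
Only numpy, scipy, OpenCV 4.12 (cv2) and the standard library are available. Lean on these libraries where they do the work, as an engineer would, in place of code of your own. Each camera call takes 0.05 s, during which the arm holds its last target.

### The job

Set the solid round aluminium riser disc down flat in the engraved circle on the white stage plate, centred. Only then stand the sample holder (the round foot with a narrower neck) upright on the middle of the riser. Set both down gently rather than letting them drop, and do not tip the holder over.

Things in the scene. Friction and masses are not known exactly. Their poses are not given: they have to be found in the camera images.
- riser_center (a point): Centre of the riser: a solid aluminium disc 56 mm in diameter, 28 mm high, about 0.18 kg, loose on the bench, axis (z) upright; a dark dot marks the middle of its flat top, a thin dark line runs round its side. The point is on its axis 14 mm above its underside. (A metal collar nearby, 60 mm across, 16 mm high, with a 40 mm hole through it, is not the riser.)
- holder_center (a point): Centre of the sample holder: steel foot 40 mm in diameter, 8 mm high; on it a neck 22 mm in diameter up to 40 mm above the underside, topped by a square grey chip 13 mm wide, 2 mm thick. About 0.12 kg, loose, upright on the bench (z up). The point is on its axis 20 mm above its underside. Take it by the neck. (A plain steel cylinder nearby, 28 mm across, 45 mm high, is not it.)
- stage_center (a point): Middle of the engraved dark circle (68 mm in diameter), on the top face of the fixed stage's white plate, 160 mm square and 40 mm above the bench top (bench: z = 0); z up, x and y along the plate's sides. Screw heads 6 mm high and 12 mm wide stand near its corners, 69 mm from the middle in x and in y; two black drive knobs stick out below plate level.

How it is judged (in metres and radians):
On the way, in this order (a step that is already met when the one before it is completed fails the run):
1. the riser lies flat in the circle on the stage plate, centred within 12 mm, and has been let go, with the holder not yet on it (horizontal distance between riser_center and stage_center below 0.012 m and z of riser_center in the frame of stage_center between 0.01 and 0.018 m and angle between riser_center's own z axis and vertical below 0.1 rad and contact force between riser and the fingers below 0.3 N and horizontal distance between holder_center and riser_center above 0.06 m), for 0.2 s.
2. the holder stands upright on the riser, centred within 10 mm, with the riser still centred in the circle (horizontal distance between riser_center and stage_center below 0.012 m and z of riser_center in the frame of stage_center between 0.01 and 0.018 m and angle between each of riser_center, holder_center's own z axis and vertical below 0.1 rad and horizontal distance between holder_center and riser_center below 0.01 m and z of holder_center in the frame of riser_center between 0.03 and 0.038 m), for 0.2 s.
At the end, for the whole second after the job is handed in: The riser lies flat (within 0.1 rad) on the stage plate with its axis within 12 mm of the circle's middle; the holder stands upright (within 0.1 rad) on the riser's top with its axis within 10 mm of the riser's; both are let go and at rest (all of step 2 and contact force between each of riser, holder and the fingers below 0.3 N and linear speed of each of riser, holder below 0.02 m/s); the robot touches nothing.
It fails at once if the riser is dropped: moves faster than 0.5 m/s while no finger touches it (contact force between riser and the fingers below 0.3 N and linear speed of riser above 0.5 m/s).
It fails at once if the holder is dropped: moves faster than 0.5 m/s while no finger touches it (contact force between holder and the fingers below 0.3 N and linear speed of holder above 0.5 m/s).
It fails at once if the holder is tipped over (more than 60 degrees) (angle between holder_center's own z axis and vertical above 1.05 rad).
It also fails if it takes over 64 s, if anything falls off the work surface, if the arm or the gripper's body presses on something with over 40 N, if the wrist force passes 120 N, or if a joint passes its speed limit or range.

## Working session

There is one attempt and no reset: what is moved stays moved. The work goes in short steps, Python scripts to look and compute and a shell command to move; the robot and the scene stay as the last step left them, time stands still between calls to the robot, and variables do not carry over. Pictures are saved under pics/ and viewed, and the job is handed in when it is done.

```bash
mkdir -p pics; ls; python3 - <<'E'
from station import robot
import cv2,numpy as np
np.set_printoptions(precision=3,suppress=True)
s=robot.get_state()
print(s['t'],s['position'],s['ee_rot'],s['wrist_force'],s['finger_gap'],robot.hold_point_z)
for n in['scene','top','wrist']:
    c=robot.get_calibration(n); print(n,{k:np.round(v,4).tolist() for k,v in c.items()})
    cv2.imwrite(f'pics/{n}0.png',robot.camera(n)[:,:,::-1])
E
```

```text
pics
0.0 [182.295 545.071 230.699] [[ 0.317 -0.001 -0.948]
 [ 0.948 -0.001  0.317]
 [-0.001 -1.     0.   ]] [ 0.368 -0.167  0.291] 1.0012570192812067 18.700000000000003
scene {'vertical_fov': 52.5372, 'cx': 277.6328, 'cy': 207.6561, 'R': [[-0.0572, 0.9982, 0.0154], [0.6579, 0.0493, -0.7515], [-0.7509, -0.0329, -0.6596]], 't': [32.7295, -301.8322, 1163.1533]}
top {'vertical_fov': 56.199, 'cx': 281.4352, 'cy': 206.9945, 'R': [[-0.0205, -0.9998, -0.0025], [-0.9744, 0.0206, -0.224], [0.224, -0.0022, -0.9746]], 't': [30.943, 542.0439, 726.2374]}
wrist {'vertical_fov': 65.7065, 'cx': 279.7424, 'cy': 212.9536, 'R': [[0.3166, 0.9485, -0.0016], [0.9139, -0.3046, 0.2684], [0.2541, -0.0864, -0.9633]], 't': [-574.3332, -35.2311, 378.4567]}
```

View pics/scene0.png

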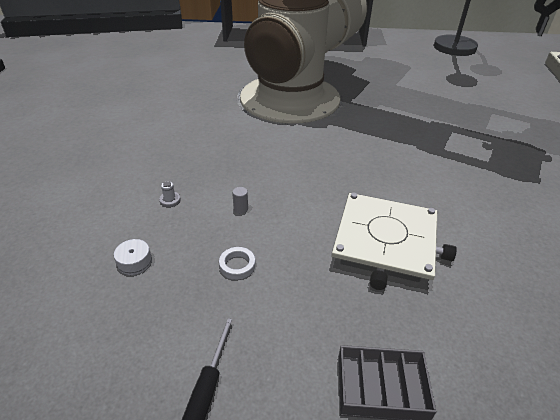

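View pics/top0.png

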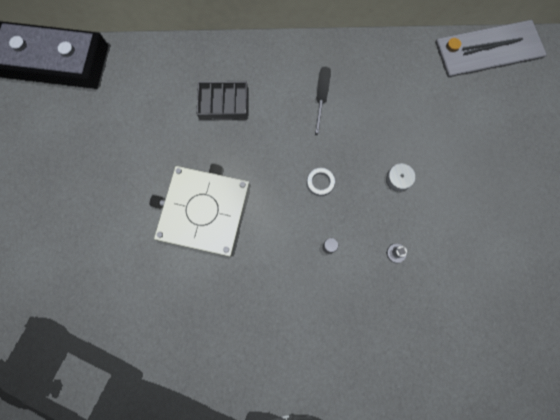

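View pics/wrist0.png

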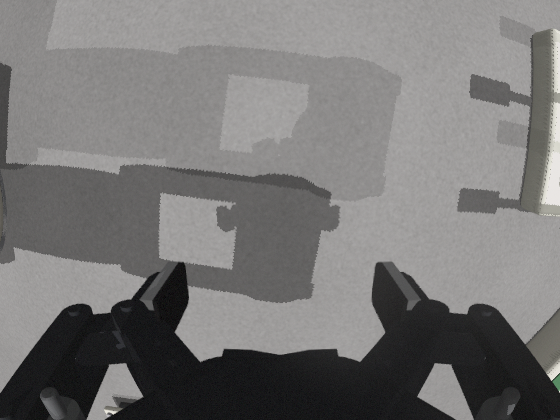

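```bash
cat > h.py <<'E'
import numpy as np,cv2
np.set_printoptions(precision=1,suppress=True)
def ray(c,u,v,fish=False):
    f=210/np.tan(np.radians(c['vertical_fov'])/2)
    d=np.array([u-c['cx'],v-c['cy']])
    if fish:
        r=np.hypot(*d); th=r/f; k=np.array([*(d/max(r,1e-9)*np.sin(th)),np.cos(th)])
    else: k=np.array([*(d/f),1.])
    R=np.array(c['R']);t=np.array(c['t'])
    return -R.T@t, R.T@k
def onplane(c,u,v,z,fish=False):
    o,d=ray(c,u,v,fish); return o+d*(z-o[2])/d[2]
def tri(c1,p1,c2,p2):
    A=[];b=[]
    for c,p in((c1,p1),(c2,p2)):
        o,d=ray(c,*p);d=d/np.linalg.norm(d);P=np.eye(3)-np.outer(d,d);A.append(P);b.append(P@o)
    return np.linalg.lstsq(np.vstack(A),np.hstack(b),rcond=None)[0]
def crop(img,x,y,w,hh,k): return cv2.resize(img[y:y+hh,x:x+w],None,fx=k,fy=k,interpolation=cv2.INTER_NEAREST)
E
python3 - <<'E'
from h import *
t=cv2.imread('pics/top0.png');s=cv2.imread('pics/scene0.png')
a=np.hstack([crop(t,375,150,55,120,5),crop(s,105,172,80,120,5)[:600]])
cv2.imwrite('pics/c1.png',a)
b=np.hstack([crop(t,150,155,105,105,4)[:420],crop(s,325,185,120,105,3)[:315] if 0 else cv2.resize(s[185:290,325:445],(360*420//315//1,420))])
cv2.imwrite('pics/c2.png',b[:, :800])
E
```

```text
(no output)
```

View pics/c1.png

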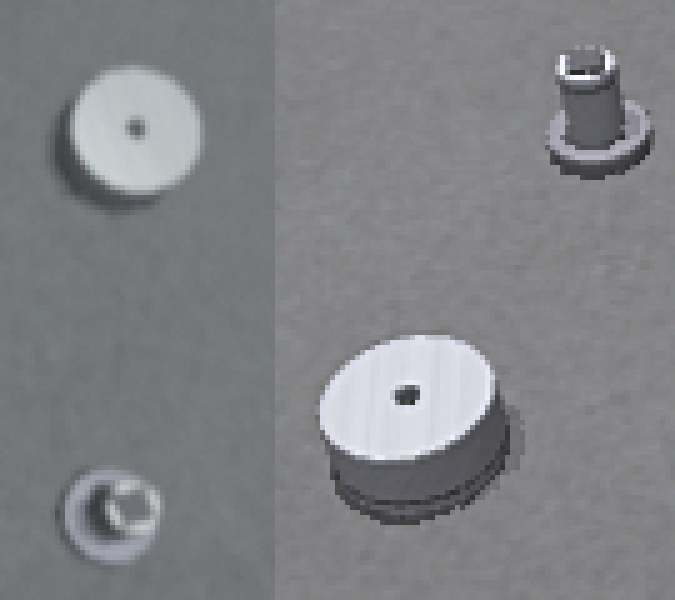

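View pics/c2.png

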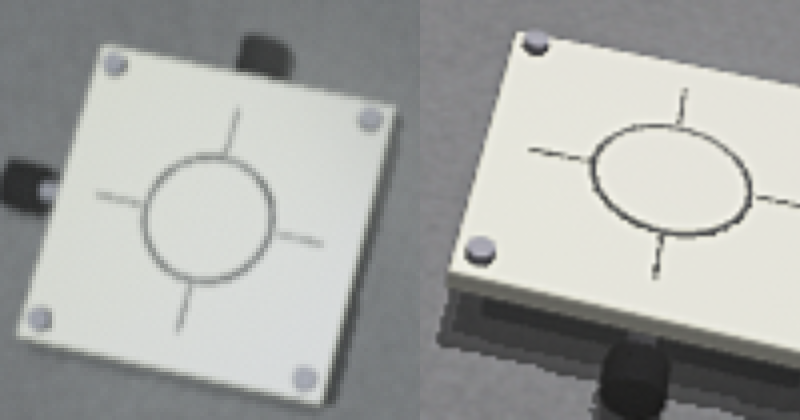

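```bash
python3 - <<'E'
from h import *
from station import robot
T=robot.get_calibration('top');S=robot.get_calibration('scene')
for n,p,q,z in[('riser',(402.2,175.2),(131,250.6),28),('chip',(401.5,250.9),(167,184.2),42),('foot',(397.2,253.3),(169.8,198.8),8),('stage',(202,209.3),(387.6,229.8),40),('knobL',(151,201),(448,252),20),('knobF',(216.3,169),(378.5,280),20),
 ('screwTL',(178.8,171),(353.5,196),46),('screwTR',(242.5,185),(353,196),46)]:
    print(n,onplane(T,*p,z),onplane(S,*q,z),tri(T,p,S,q))
# stage edges orientation from top: corners
for p in[(175,166),(249.3,181.3),(231.3,255.8),(155,239.5)]: print(onplane(T,*p,40))
E
```

```text
riser [ 614.3 -238.8   28. ] [ 614.5 -236.6   28. ] [ 614.1 -237.8   27.8]
chip [ 451.9 -218.7   42. ] [ 455.9 -215.7   42. ] [ 452.  -218.4   39.1]
foot [ 450.8 -219.7    8. ] [ 458.  -215.1    8. ] [ 451.1 -219.5    2.3]
stage [546.1 183.1  40. ] [547.6 184.3  40. ] [546.5 184.   38.9]
knobL [571.  295.8  20. ] [572.8 284.7  20. ] [570.3 291.1  18.5]
knobF [639.3 158.5  20. ] [641.  161.2  20. ] [640.  160.1  18.7]
screwTL [627.8 232.4  46. ] [469.1 132.   46. ] [588.4 154.7 156.1]
screwTR [594.6  99.3  46. ] [469.2 131.1  46. ] [571.6 101.7 129.1]
[641.1 242.4  40. ]
[604.1  85.7  40. ]
[449.4 122.   40. ]
[485.5 276.6  40. ]
```

```bash
python3 -m crank '{"offset": [[-33,0,-36],[-33,0,-36],[-33,0,-36],[-33,0,-36],[-33,0,-36]], "yaw": [0,0,0,0,0], "jaw": [0,0,0,0,0]}' 40
```

```text
t: 0.65
position: [301.1, 329.9, 231.2]
ee_rot: [[0.317, 0.0, -0.949], [0.949, -0.0, 0.317], [-0.0, -1.0, -0.0]]
wrist_force: [1.0, -0.6, 0.4]
finger_gap: 0.996
```

```bash
python3 -m crank '{"offset": [[-33,0,-36],[-33,0,-36],[-33,0,-36],[-33,0,-36],[-33,0,-36]], "yaw": [0,0,0,0,0], "jaw": [0,0,0,0,0]}'; python3 -m crank '{"offset": [[-33,0,-36],[-33,0,-36],[-33,0,-36],[-33,0,-36],[0,0,0]], "yaw": [0,0,0,0,0], "jaw": [0,0,0,0,0]}'
```

```text
t: 1.15
position: [419.6, 116.1, 231.4]
ee_rot: [[0.317, 0.0, -0.948], [0.948, 0.0, 0.317], [0.0, -1.0, -0.0]]
wrist_force: [0.6, 1.3, 0.0]
finger_gap: 0.998
t: 1.65
position: [515.3, -57.2, 230.2]
ee_rot: [[0.321, -0.001, -0.947], [0.947, -0.001, 0.321], [-0.001, -1.0, 0.001]]
wrist_force: [-0.2, 0.8, -0.7]
finger_gap: 0.996
```

```bash
python3 -m crank '{"offset": [[-28,20,-30],[-28,20,-30],[-28,20,-30],[-28,20,-30],[-28,20,-31]], "yaw": [0,0,0,0,0], "jaw": [0,0,0,0,0]}'; python3 -m crank '{"offset": [[0,0,0],[0,0,0]], "yaw": [0,0], "jaw": [0,0]}'; cat > look.py <<'E'
import sys
from h import *
from station import robot
n=sys.argv[1]
c=robot.get_calibration(n);s=robot.get_state();im=robot.camera(n)[:,:,::-1]
cv2.imwrite(f'pics/{sys.argv[2]}.png',im)
np.save('pics/'+sys.argv[2]+'.npy',{**c,'pos':s['position'],'rot':s['ee_rot']},allow_pickle=True)
print(s['t'],s['position'],np.array(s['ee_rot'])[:,0])
E
python3 look.py wrist w1
```

```text
t: 2.15
position: [613.0, -234.4, 130.3]
ee_rot: [[0.317, -0.0, -0.948], [0.948, 0.0, 0.317], [0.0, -1.0, 0.0]]
wrist_force: [0.2, 0.1, 0.9]
finger_gap: 1.0
t: 2.35
position: [612.3, -233.4, 130.2]
ee_rot: [[0.318, -0.002, -0.948], [0.948, 0.001, 0.318], [0.0, -1.0, 0.002]]
wrist_force: [-0.3, 0.6, -0.1]
finger_gap: 0.998
2.35 [ 612.3 -233.4  130.2] [0.3 0.9 0. ]
```

View pics/w1.png

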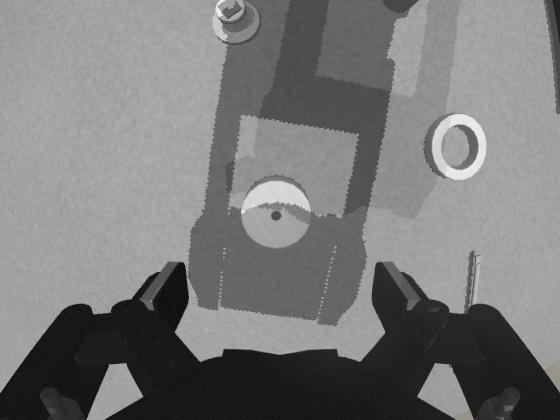

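The wrist view shows the riser's dot at (276.5, 215.5), the holder's chip at about (229, 12), and the collar at (456, 146).

```bash
python3 - <<'E'
from h import *
c=np.load('pics/w1.npy',allow_pickle=True).item()
p=onplane(c,276.5,215.5,28,True);print(p,onplane(c,231,11,42,True),onplane(c,236,22,8,True))
R=np.array(c['rot']);print(R.T@(p-c['pos']))
E
```

```text
[ 613.4 -236.5   28. ] [ 455.8 -217.8   42. ] [ 453.4 -217.8    8. ]
[ -2.7 102.1  -2.2]
```

```bash
python3 -m crank '{"offset": [[-3,25,-2.7],[0,40,0],[0,40,0],[0,18,0],[0,6,0]], "yaw": [0,0,0,0,0], "jaw": [0,0,0,0,0]}'; python3 -m crank '{"offset": [[0,0,0],[0,0,0],[0,0,0],[0,0,0],[0,0,0]], "yaw": [0,0,0,0,0], "jaw": [0.2,0.3,0.4,0.5,0.5]}' 50;  python3 -m crank '{"offset": [[0,0,0],[0,0,0],[0,0,0]], "yaw": [0,0,0], "jaw": [0.6,0.6,0.6]}'; python3 look.py wrist w2
```

```text
t: 2.9
position: [613.5, -235.5, 1.4]
ee_rot: [[0.316, -0.001, -0.949], [0.949, 0.001, 0.316], [0.0, -1.0, 0.002]]
wrist_force: [-1.0, 0.4, 0.6]
finger_gap: 1.0
t: 3.4
position: [615.1, -237.2, 4.8]
ee_rot: [[0.317, 0.003, -0.948], [0.948, -0.001, 0.317], [-0.0, -1.0, -0.003]]
wrist_force: [-2.2, 3.3, 9.9]
finger_gap: 0.637
t: 3.7
position: [615.1, -237.3, 4.8]
ee_rot: [[0.317, 0.003, -0.948], [0.948, -0.001, 0.317], [-0.0, -1.0, -0.003]]
wrist_force: [-2.8, 3.6, 9.0]
finger_gap: 0.636
3.7 [ 615.1 -237.3    4.8] [ 0.3  0.9 -0. ]
```

View pics/w2.png

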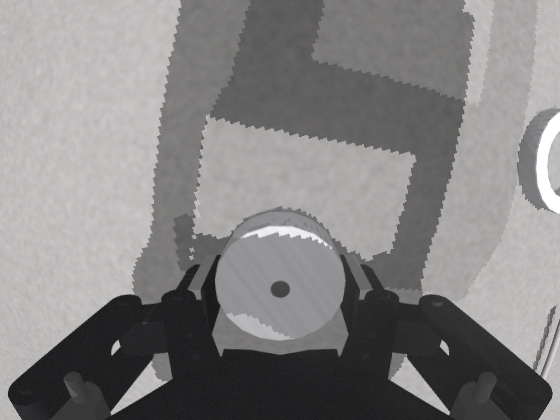

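```bash
python3 -m crank '{"offset": [[0,-10,0],[0,-20,0],[0,-35,0],[0,-40,0],[0,-35,0]], "yaw": [0,0,0,0,0], "jaw": [0.6,0.6,0.6,0.6,0.6]}' 60; python3 -m crank '{"offset": [[0,0,0],[0,0,0]], "yaw": [0,0], "jaw": [0.6,0.6]}';python3 look.py wrist w3
```

```text
t: 4.25
position: [614.3, -237.1, 145.8]
ee_rot: [[0.317, 0.002, -0.948], [0.948, -0.001, 0.317], [-0.0, -1.0, -0.002]]
wrist_force: [0.6, -0.5, -2.4]
finger_gap: 0.634
t: 4.45
position: [614.5, -237.2, 143.9]
ee_rot: [[0.317, 0.002, -0.948], [0.948, -0.001, 0.317], [-0.001, -1.0, -0.002]]
wrist_force: [-0.7, 0.7, -3.0]
finger_gap: 0.633
4.45 [ 614.5 -237.2  143.9] [ 0.3  0.9 -0. ]
```

View pics/w3.png

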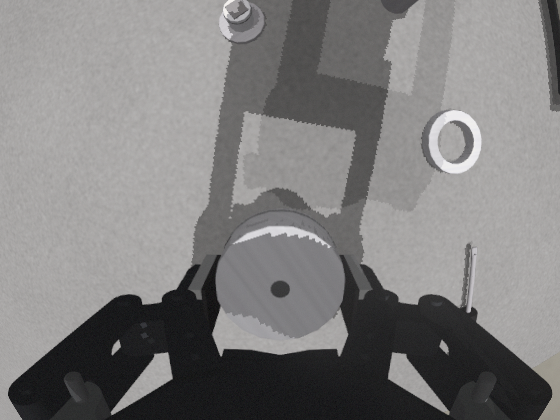

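```bash
python3 - <<'E'
from h import *
c=np.load('pics/w3.npy',allow_pickle=True).item()
R=np.array(c['rot'])
for z in(163,167,170):
  p=onplane(c,280.5,289,z,True);print(z,p,p-c['pos'],R.T@(p-c['pos']))
print(R.T@(np.array([546.5,183.8,0])-p))
E
```

```text
163 [ 614.7 -237.   163. ] [ 0.3  0.2 19.1] [  0.2 -19.1  -0.3]
167 [ 612.6 -236.3  167. ] [-1.8  0.9 23.1] [  0.2 -23.1   2. ]
170 [ 611.  -235.8  170. ] [-3.4  1.4 26.1] [  0.2 -26.1   3.6]
[377.6 169.4 194.7]
```

```bash
python3 -m crank '{"offset": [[25,0,13],[40,0,21],[40,0,21],[40,0,21],[40,0,21]], "yaw": [0,0,0,0,0], "jaw": [0.6,0.6,0.6,0.6,0.6]}'; python3 -m crank '{"offset": [[40,0,21],[40,0,21],[40,0,21],[40,0,21],[25,0,13]], "yaw": [0,0,0,0,0], "jaw": [0.6,0.6,0.6,0.6,0.6]}';  python3 -m crank '{"offset": [[0,0,0],[0,0,0],[0,0,0]], "yaw": [0,0,0], "jaw": [0.6,0.6,0.6]}'; python3 look.py wrist w4
```

```text
t: 5.0
position: [579.7, -29.2, 141.0]
ee_rot: [[0.318, -0.002, -0.948], [0.948, 0.0, 0.318], [-0.0, -1.0, 0.002]]
wrist_force: [1.0, 0.0, -2.3]
finger_gap: 0.633
t: 5.5
position: [546.1, 177.9, 141.1]
ee_rot: [[0.316, -0.002, -0.949], [0.949, -0.0, 0.316], [-0.001, -1.0, 0.002]]
wrist_force: [-0.0, 0.1, -1.9]
finger_gap: 0.638
t: 5.8
position: [547.5, 174.5, 141.6]
ee_rot: [[0.318, -0.001, -0.948], [0.948, -0.001, 0.318], [-0.001, -1.0, 0.001]]
wrist_force: [0.5, 1.2, -1.7]
finger_gap: 0.634
5.8 [547.5 174.5 141.6] [ 0.3  0.9 -0. ]
```

View pics/w4.png

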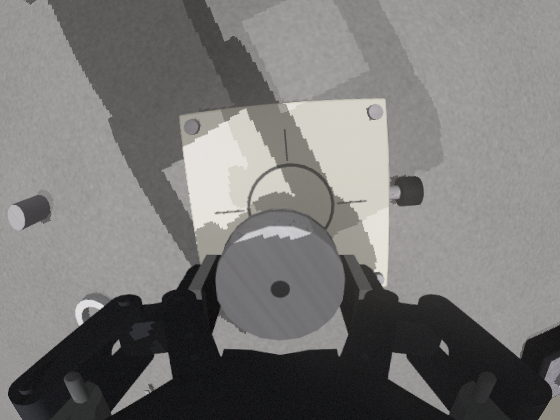

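```bash
python3 - <<'E'
from h import *
c=np.load('pics/w4.npy',allow_pickle=True).item()
R=np.array(c['rot'])
p=onplane(c,291,206.5,40,True);print(p)
for a in [(249,205),(333,205),(290,165)]: q=onplane(c,*a,40,True);print(np.linalg.norm(q-p))
print(R.T@(p-c['pos']),R.T@(np.array([546.5,183.8,40])-c['pos']))
E
```

```text
[545.2 184.2  40. ]
32.60610560083387
32.86731414133677
32.332473449448536
[  8.6 101.6   5.2] [  8.6 101.6   3.8]
```

```bash
python3 -m crank '{"offset": [[8.5,10,3.5],[0,30,0],[0,30,0],[0,15,0],[0,3,0]], "yaw": [0,0,0,0,0], "jaw": [0.6,0.6,0.6,0.6,0.6]}';   python3 -m crank '{"offset": [[0,0,0],[0,0,0],[0,0,0]], "yaw": [0,0,0], "jaw": [0.6,0.6,0.6]}'
```

```text
t: 6.35
position: [546.0, 184.2, 52.2]
ee_rot: [[0.318, -0.003, -0.948], [0.948, -0.001, 0.318], [-0.002, -1.0, 0.003]]
wrist_force: [-0.3, -0.9, -2.3]
finger_gap: 0.63
t: 6.65
position: [547.6, 184.6, 55.5]
ee_rot: [[0.317, 0.002, -0.948], [0.948, 0.0, 0.317], [0.001, -1.0, -0.002]]
wrist_force: [0.5, 0.8, -1.8]
finger_gap: 0.637
```

```bash
python3 -m crank '{"offset": [[0,2,0],[0,2,0],[0,2,0],[0,1,0],[0,0,0]], "yaw": [0,0,0,0,0], "jaw": [0.6,0.6,0.6,0.6,0.6]}';   python3 -m crank '{"offset": [[0,1,0],[0,1,0],[0,1,0],[0,0,0],[0,0,0]], "yaw": [0,0,0,0,0], "jaw": [0.6,0.6,0.6,0.6,0.6]}'
```

```text
t: 7.15
position: [546.9, 184.4, 47.1]
ee_rot: [[0.317, -0.0, -0.948], [0.948, -0.0, 0.317], [-0.0, -1.0, 0.0]]
wrist_force: [-0.1, 0.6, -1.9]
finger_gap: 0.636
t: 7.65
position: [547.0, 184.5, 44.9]
ee_rot: [[0.317, 0.0, -0.948], [0.948, -0.0, 0.317], [0.0, -1.0, -0.0]]
wrist_force: [-4.9, -1.5, 8.1]
finger_gap: 0.634
```

```bash
python3 -m crank '{"offset": [[0,0,0],[0,0,0],[0,0,0],[0,0,0],[0,0,0]], "yaw": [0,0,0,0,0], "jaw": [0.34,0.3,0.2,0.1,0]}';   python3 -m crank '{"offset": [[0,0,0],[0,-10,0],[0,-25,0],[0,-45,0],[0,-45,0]], "yaw": [0,0,0,0,0], "jaw": [0,0,0,0,0]}'; python3 look.py wrist w5;python3 look.py top t5;python3 look.py scene s5
python3 - <<'E'
from h import *
w=cv2.imread('pics/w5.png');t=cv2.imread('pics/t5.png');s=cv2.imread('pics/s5.png')
cv2.imwrite('pics/m5.png',np.hstack([cv2.resize(w,(400,300)),crop(t,150,155,110,100,3)[:300]][:2]))
cv2.imwrite('pics/n5.png',crop(s,320,170,140,130,4))
E
```

```text
t: 8.15
position: [547.0, 184.5, 44.3]
ee_rot: [[0.317, -0.0, -0.948], [0.948, -0.0, 0.317], [-0.0, -1.0, 0.0]]
wrist_force: [0.3, -1.3, -0.5]
finger_gap: 0.997
t: 8.65
position: [546.5, 184.4, 171.2]
ee_rot: [[0.317, -0.001, -0.948], [0.948, -0.0, 0.317], [-0.0, -1.0, 0.001]]
wrist_force: [0.5, 0.2, 0.1]
finger_gap: 1.001
8.65 [546.5 184.4 171.2] [ 0.3  0.9 -0. ]
8.7 [548.9 184.9 179.6] [0.3 0.9 0. ]
8.75 [549.1 185.  176.6] [0.3 0.9 0. ]
```

View pics/w5.png

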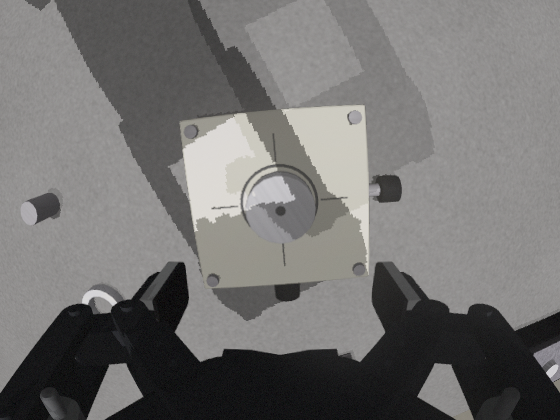

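View pics/n5.png

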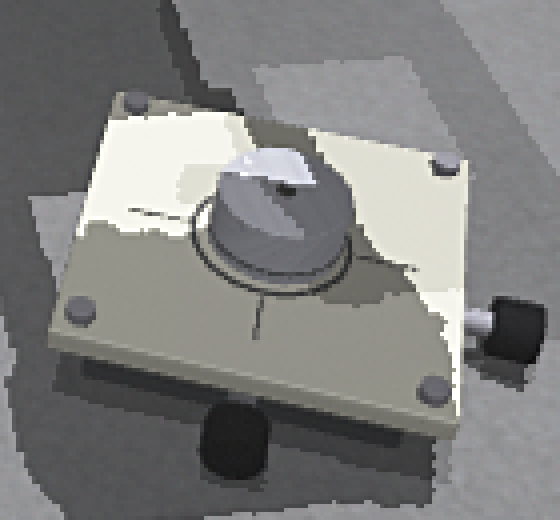

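```bash
python3 - <<'E'
from h import *
c=np.load('pics/w5.npy',allow_pickle=True).item();S=np.load('pics/s5.npy',allow_pickle=True).item()
print(onplane(c,280.5,211,68,True),onplane(c,279.2,203.5,40,True),onplane(S,391.5,217.3,68))
E
```

```text
[545.5 185.1  68. ] [546.  183.8  40. ] [546.7 185.6  68. ]
```

```bash
python3 -m crank '{"offset": [[-41,0,-3],[-41,0,-4],[-41,0,-4],[-41,0,-4],[-41,0,-4]], "yaw": [0,0,0,0,0], "jaw": [0,0,0,0,0]}'; python3 -m crank '{"offset": [[-41,0,-3],[-41,0,-4],[-41,0,-4],[-41,10,-4],[-41,10,-4]], "yaw": [0,0,0,0,0], "jaw": [0,0,0,0,0]}'; python3 -m crank '{"offset": [[0,10,0],[0,0,0],[0,0,0]], "yaw": [0,0,0], "jaw": [0,0,0]}'; python3 look.py wrist w6
```

```text
t: 9.3
position: [499.0, -17.3, 169.1]
ee_rot: [[0.317, -0.001, -0.948], [0.948, -0.0, 0.317], [-0.0, -1.0, 0.001]]
wrist_force: [-0.3, -0.3, -0.2]
finger_gap: 0.998
t: 9.8
position: [452.1, -217.9, 149.1]
ee_rot: [[0.317, 0.0, -0.948], [0.948, -0.0, 0.317], [-0.0, -1.0, -0.0]]
wrist_force: [1.1, 0.6, -1.0]
finger_gap: 1.001
t: 10.1
position: [453.0, -215.7, 139.3]
ee_rot: [[0.317, -0.001, -0.948], [0.948, 0.0, 0.317], [0.0, -1.0, 0.001]]
wrist_force: [0.4, 0.2, 1.1]
finger_gap: 1.003
10.1 [ 453.  -215.7  139.3] [0.3 0.9 0. ]
```

View pics/w6.png

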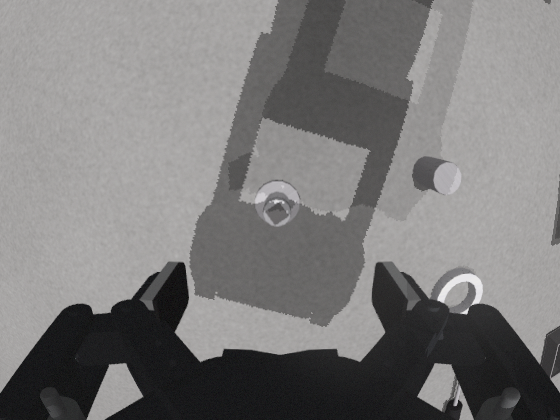

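```bash
python3 - <<'E'
from h import *
w=cv2.imread('pics/w6.png');cv2.imwrite('pics/c6.png',crop(w,240,165,75,75,8))
E
```

```text
(no output)
```

View pics/c6.png

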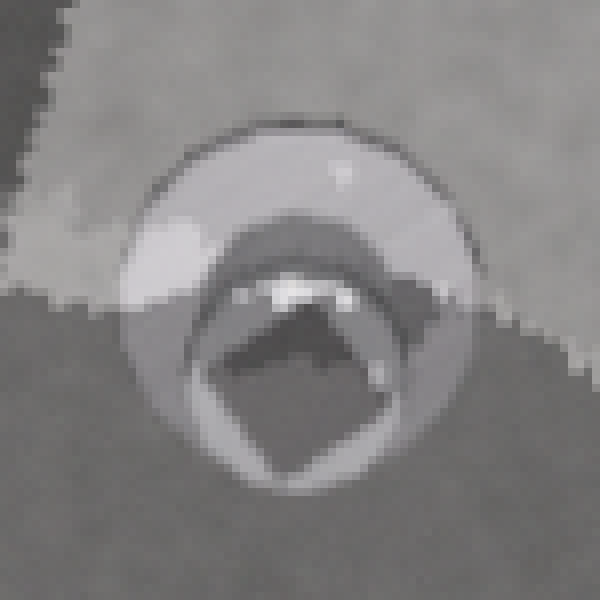

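```bash
python3 - <<'E'
from h import *
c=np.load('pics/w6.npy',allow_pickle=True).item();R=np.array(c['rot'])
for u,v,z in[(277.1,213.7,42),(277.3,203,8)]:
  p=onplane(c,u,v,z,True);print(p,R.T@(p-c['pos']))
E
```

```text
[ 451.7 -217.6   42. ] [-2.2 97.3  0.6]
[ 451.6 -217.6    8. ] [ -2.3 131.3   0.6]
```

```bash
python3 -m crank '{"offset": [[-2.2,25,0.6],[0,40,0],[0,35,0],[0,18,0],[0,4,0]], "yaw": [0,0,0,0,0], "jaw": [0,0,0,0,0]}'; python3 -m crank '{"offset": [[0,0,0],[0,0,0]], "yaw": [0,0], "jaw": [0,0]}'; python3 look.py wrist w7
```

```text
t: 10.65
position: [451.3, -216.9, 15.9]
ee_rot: [[0.316, -0.002, -0.949], [0.949, 0.001, 0.316], [0.001, -1.0, 0.003]]
wrist_force: [0.1, 0.6, 0.3]
finger_gap: 0.997
t: 10.85
position: [452.5, -218.4, 18.8]
ee_rot: [[0.317, 0.002, -0.949], [0.949, -0.001, 0.317], [-0.001, -1.0, -0.002]]
wrist_force: [0.8, 0.6, -0.3]
finger_gap: 1.004
10.85 [ 452.5 -218.4   18.8] [ 0.3  0.9 -0. ]
```

View pics/w7.png

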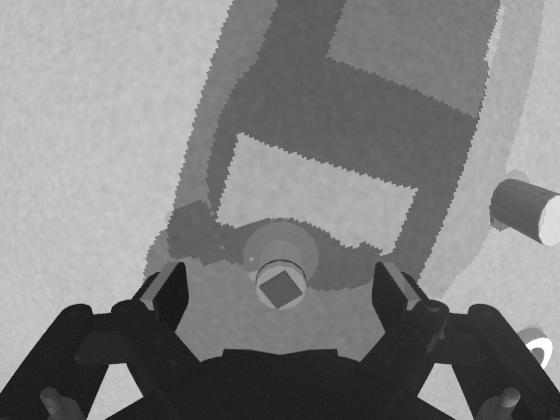

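```bash
python3 -m crank '{"offset": [[0,2,0],[0,0,0],[0,0,0],[0,0,0],[0,0,0]], "yaw": [0,0,0,0,0], "jaw": [0.1,0.2,0.3,0.4,0.5]}' 30; python3 -m crank '{"offset": [[0,0,0],[0,0,0],[0,0,0],[0,0,0],[0,0,0]], "yaw": [0,0,0,0,0], "jaw": [0.6,0.65,0.7,0.75,0.8]}' 30; python3 -m crank '{"offset": [[0,0,0],[0,0,0],[0,0,0]], "yaw": [0,0,0], "jaw": [0.85,0.9,0.9]}' 50; python3 look.py wrist w8
```

```text
t: 11.4
position: [451.7, -218.3, 15.4]
ee_rot: [[0.317, -0.0, -0.948], [0.948, -0.0, 0.317], [-0.0, -1.0, -0.0]]
wrist_force: [0.4, -0.1, 0.2]
finger_gap: 0.504
t: 11.9
position: [451.7, -218.3, 15.4]
ee_rot: [[0.317, -0.0, -0.948], [0.948, -0.0, 0.317], [-0.0, -1.0, -0.0]]
wrist_force: [-1.5, 0.4, 2.9]
finger_gap: 0.247
t: 12.2
position: [451.7, -218.3, 15.5]
ee_rot: [[0.317, 0.0, -0.948], [0.948, -0.0, 0.317], [-0.0, -1.0, -0.0]]
wrist_force: [-1.8, 1.3, 6.2]
finger_gap: 0.237
12.2 [ 451.7 -218.3   15.5] [ 0.3  0.9 -0. ]
```

View pics/w8.png

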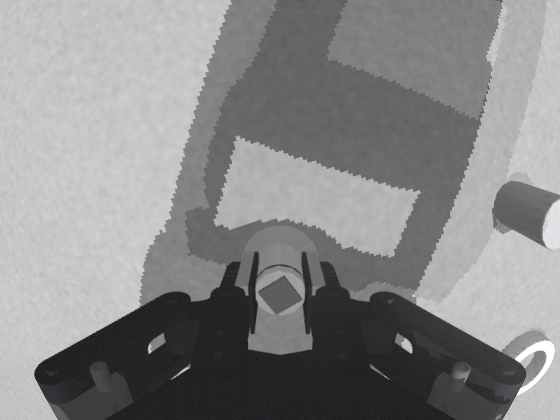

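```bash
python3 -m crank '{"offset": [[0,-8,0],[0,-20,0],[0,-40,0],[0,-45,0],[0,-35,0]], "yaw": [0,0,0,0,0], "jaw": [0.9,0.9,0.9,0.9,0.9]}'; python3 -m crank '{"offset": [[0,-10,0],[0,0,0],[0,0,0]], "yaw": [0,0,0], "jaw": [0.9,0.9,0.9]}'; python3 look.py wrist w9
```

```text
t: 12.75
position: [451.8, -218.3, 166.3]
ee_rot: [[0.317, 0.001, -0.948], [0.948, -0.001, 0.317], [-0.001, -1.0, -0.002]]
wrist_force: [0.2, 0.1, -0.7]
finger_gap: 0.236
t: 13.05
position: [451.3, -218.0, 172.2]
ee_rot: [[0.317, -0.001, -0.948], [0.948, 0.001, 0.317], [0.0, -1.0, 0.001]]
wrist_force: [-0.3, 0.3, -1.5]
finger_gap: 0.238
13.05 [ 451.3 -218.   172.2] [0.3 0.9 0. ]
```

View pics/w9.png

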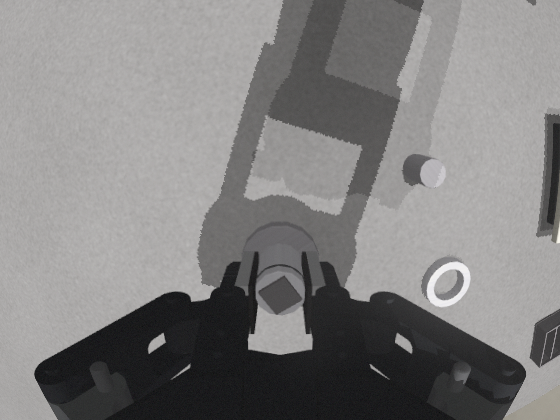

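```bash
python3 -m crank '{"offset": [[20,0,2],[40,0,4],[41,0,4],[41,0,4],[41,0,4]], "yaw": [0,0,0,0,0], "jaw": [0.9,0.9,0.9,0.9,0.9]}'; python3 -m crank '{"offset": [[41,0,4],[41,0,4],[41,0,4],[41,0,4],[40,0,4]], "yaw": [0,0,0,0,0], "jaw": [0.9,0.9,0.9,0.9,0.9]}'; python3 -m crank '{"offset": [[20,0,2],[0,0,0],[0,0,0],[0,0,0]], "yaw": [0,0,0,0], "jaw": [0.9,0.9,0.9,0.9]}'; python3 look.py wrist w10
```

```text
t: 13.6
position: [492.2, -37.3, 171.8]
ee_rot: [[0.318, -0.002, -0.948], [0.948, 0.0, 0.318], [-0.0, -1.0, 0.002]]
wrist_force: [0.7, -0.6, -1.6]
finger_gap: 0.238
t: 14.1
position: [538.0, 162.5, 171.5]
ee_rot: [[0.317, -0.003, -0.948], [0.948, -0.001, 0.317], [-0.001, -1.0, 0.002]]
wrist_force: [1.0, -0.8, 0.0]
finger_gap: 0.24
t: 14.5
position: [542.6, 179.6, 172.5]
ee_rot: [[0.318, -0.001, -0.948], [0.948, -0.001, 0.318], [-0.001, -1.0, 0.001]]
wrist_force: [-0.1, 0.2, -0.9]
finger_gap: 0.239
14.5 [542.6 179.6 172.5] [ 0.3  0.9 -0. ]
```

View pics/w10.png

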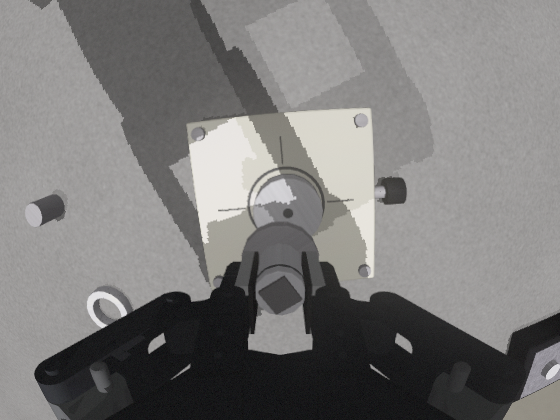

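Riser dot at (288.5, 213), holder chip at (280, 295).

```bash
python3 - <<'E'
from h import *
c=np.load('pics/w10.npy',allow_pickle=True).item();R=np.array(c['rot'])
a=onplane(c,288.5,213,68,True);b=onplane(c,280,295,c['pos'][2]+26.5,True)
print(a,b,R.T@(a-c['pos']),R.T@(b-c['pos']),R.T@(a-b))
E
```

```text
[545.4 185.6  68. ] [541.6 179.9 199. ] [  6.8 104.5  -0.8] [  0.  -26.5   1. ] [  6.7 131.   -1.9]
```

```bash
python3 -m crank '{"offset": [[6.5,10,-1.3],[0,25,0],[0,25,0],[0,15,0],[0,5,0]], "yaw": [0,0,0,0,0], "jaw": [0.9,0.9,0.9,0.9,0.9]}'; python3 -m crank '{"offset": [[0,0,0],[0,0,0],[0,0,0],[0,0,0]], "yaw": [0,0,0,0], "jaw": [0.9,0.9,0.9,0.9]}'; python3 look.py wrist w11
```

```text
t: 15.05
position: [545.5, 185.8, 91.4]
ee_rot: [[0.318, -0.002, -0.948], [0.948, -0.001, 0.318], [-0.001, -1.0, 0.002]]
wrist_force: [-0.4, 0.1, -1.3]
finger_gap: 0.239
t: 15.45
position: [546.5, 186.2, 94.1]
ee_rot: [[0.317, 0.001, -0.948], [0.948, 0.0, 0.317], [0.001, -1.0, -0.001]]
wrist_force: [0.6, 0.9, -1.3]
finger_gap: 0.239
15.45 [546.5 186.2  94.1] [0.3 0.9 0. ]
```

View pics/w11.png

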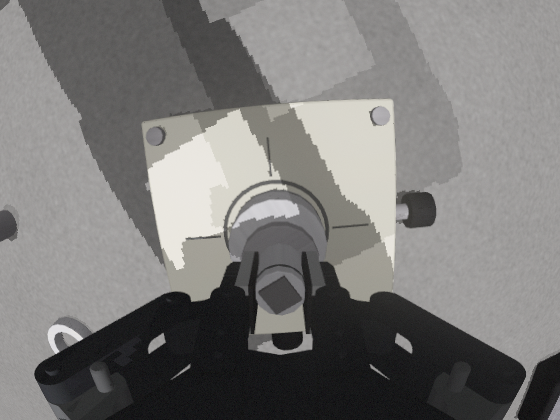

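```bash
python3 -m crank '{"offset": [[0,2,0],[0,2,0],[0,2,0],[0,1,0],[0,0,0]], "yaw": [0,0,0,0,0], "jaw": [0.9,0.9,0.9,0.9,0.9]}'; python3 -m crank '{"offset": [[0,1,0],[0,0.5,0],[0,0,0],[0,0,0]], "yaw": [0,0,0,0], "jaw": [0.9,0.9,0.9,0.9]}'
```

```text
t: 16.0
position: [546.1, 186.1, 86.0]
ee_rot: [[0.317, -0.0, -0.948], [0.948, -0.0, 0.317], [-0.0, -1.0, 0.0]]
wrist_force: [-0.4, 0.2, -0.8]
finger_gap: 0.239
t: 16.4
position: [546.2, 186.1, 84.8]
ee_rot: [[0.317, -0.0, -0.948], [0.948, -0.0, 0.317], [-0.0, -1.0, 0.0]]
wrist_force: [0.3, -0.1, -1.5]
finger_gap: 0.236
```

```bash
python3 -m crank '{"offset": [[0,0.7,0],[0,0.5,0],[0,0,0],[0,0,0]], "yaw": [0,0,0,0], "jaw": [0.9,0.9,0.9,0.9]}'; python3 -m crank '{"offset": [[0,0.6,0],[0,0,0],[0,0,0]], "yaw": [0,0,0], "jaw": [0.9,0.9,0.9]}'
```

```text
t: 16.8
position: [546.2, 186.1, 83.6]
ee_rot: [[0.317, -0.0, -0.948], [0.948, -0.0, 0.317], [-0.0, -1.0, 0.0]]
wrist_force: [0.0, -0.1, -1.5]
finger_gap: 0.235
t: 17.1
position: [546.2, 186.1, 83.5]
ee_rot: [[0.317, 0.0, -0.948], [0.948, -0.0, 0.317], [0.0, -1.0, -0.0]]
wrist_force: [-2.7, -0.4, 6.5]
finger_gap: 0.242
```

Contact at 83.5 mm, exactly as predicted. I'll open slowly, then rise.

```bash
python3 -m crank '{"offset": [[0,0,0],[0,0,0],[0,0,0],[0,0,0],[0,0,0]], "yaw": [0,0,0,0,0], "jaw": [0.75,0.7,0.65,0.55,0.4]}'; python3 -m crank '{"offset": [[0,0,0],[0,0,0],[0,0,0],[0,0,0]], "yaw": [0,0,0,0], "jaw": [0.2,0,0,0]}'; python3 look.py wrist w12
```

```text
t: 17.6
position: [546.1, 186.1, 82.9]
ee_rot: [[0.317, -0.0, -0.948], [0.948, -0.0, 0.317], [-0.0, -1.0, 0.0]]
wrist_force: [-0.3, -0.5, -0.0]
finger_gap: 0.595
t: 18.0
position: [546.2, 186.1, 83.0]
ee_rot: [[0.317, -0.0, -0.948], [0.948, -0.0, 0.317], [-0.0, -1.0, 0.0]]
wrist_force: [-0.1, 0.6, 0.3]
finger_gap: 1.003
18.0 [546.2 186.1  83. ] [ 0.3  0.9 -0. ]
```

View pics/w12.png

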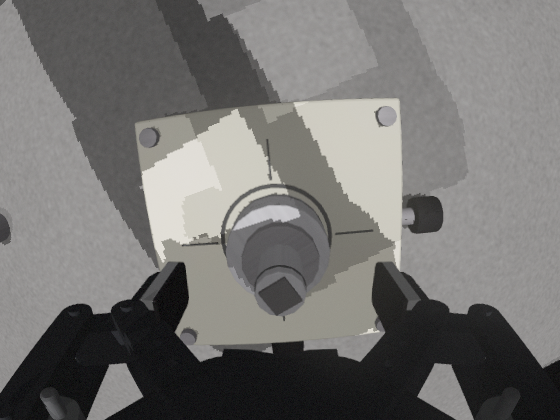

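```bash
python3 -m crank '{"offset": [[0,-10,0],[0,-25,0],[0,-35,0],[0,-25,0],[0,-10,0]], "yaw": [0,0,0,0,0], "jaw": [0,0,0,0,0]}'; python3 -m crank '{"offset": [[0,0,0],[0,0,0],[0,0,0]], "yaw": [0,0,0], "jaw": [0,0,0]}'; python3 look.py wrist w13; python3 look.py scene s13;python3 - <<'E'
from h import *
w=cv2.imread('pics/w13.png');s=cv2.imread('pics/s13.png')
cv2.imwrite('pics/m13.png',np.hstack([crop(w,220,140,120,130,3),crop(s,330,160,120,130,3)]))
E
```

```text
t: 18.55
position: [546.9, 186.3, 191.4]
ee_rot: [[0.317, 0.004, -0.948], [0.948, 0.001, 0.317], [0.002, -1.0, -0.003]]
wrist_force: [-0.3, 0.1, -0.2]
finger_gap: 0.999
t: 18.85
position: [545.7, 186.0, 186.5]
ee_rot: [[0.317, -0.002, -0.948], [0.948, -0.001, 0.317], [-0.001, -1.0, 0.002]]
wrist_force: [-0.1, -0.1, 0.3]
finger_gap: 1.001
18.85 [545.7 186.  186.5] [ 0.3  0.9 -0. ]
18.9 [545.7 186.  186.6] [ 0.3  0.9 -0. ]
```

View pics/m13.png

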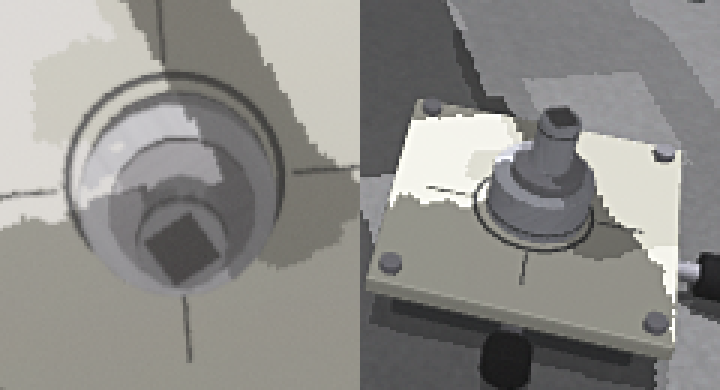

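```bash
python3 - <<'E'
from h import *
c=np.load('pics/w13.npy',allow_pickle=True).item();S=np.load('pics/s13.npy',allow_pickle=True).item()
for u,v,z in[(281,223,110),(280.8,210.7,76),(279.7,204.5,68),(278.7,201,40)]: print(onplane(c,u,v,z,True))
print(onplane(S,330+560/3-120,160+119/3,110))
E
```

```text
[546.1 186.6 110. ]
[546.2 186.4  76. ]
[543.  186.6  68. ]
[546.1 184.5  40. ]
[551.4 185.  110. ]
```

```bash
python3 -c "
from station import robot
print(robot.sign_off())"
```

```text
the job is handed in; nothing more can be done
None
```

The riser is in the engraved circle and the holder stands upright on it. I handed the job in at about 19 s of the 64 s allowed; sign-off gives no verdict.

- **Riser:** I set it down until contact at the height I expected, then let go. Its dot was at about (546, 185) mm and the circle's middle at about (546, 184) mm, so it was off-centre by 1–2 mm.
- **Holder:** I took it by the neck and lowered it in steps of 1 mm or less onto the riser. Contact came at 83.5 mm TCP height, as predicted, with under 10 N at the wrist. After release the wrist camera put its chip and foot on the same axis at (546, 186.5) mm, so it is upright. That is about 1–3 mm from the riser's centre and about 2 mm from the circle's.
- **Robot:** The gripper ended open and well clear, touching nothing.

**Disagreements:**
- The scene camera placed the chip about 5 mm further out in x than the wrist camera did. It showed a similar 4 mm offset on the holder before I moved it, so I put this down to camera calibration.
- My last estimate of the riser's top centre was 3 mm lower in x than the dot measurement. It was a rough reading of a partly hidden outline, and it is still well inside the 12 mm limit.

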